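Send the rack's sliding tray home past its spring catch

TASK

The sliding tray of the steel rack is pulled out and locked by its spring catch. With a fingertip hold the catch's long thumb plate down while you push the tray (at its upright tab) past it, without letting it lock again in the middle notch, and on until it is fully home against its end stop; then let the plate spring up so that its tooth locks the tray, and move clear. Push smoothly, do not slam it: the jar, tin and shaker must stay standing on the tray untouched, nothing is to be picked up, and everything else is to be left alone.

Things in the scene. Friction and masses are not known exactly. Their poses are not given: they have to be found in the camera images.
- rack: Low charcoal steel rack, fixed, 420 mm long; rail tops at z 62 mm. Origin on the counter. +x: along the rails, the way the tray travels home; +y: level, from the tray to its thumb-plate side; z up. mm offsets below are in this frame. At x = 200 a hanging frame 338 mm tall (y -109 to 39) crosses the home end, scraper and brush on its outer face. Tray end stop at x = 111.
- tray (a joint): Slide of the tray in m: 0 pulled out (start), 0.03 middle notch, 0.06 fully home (hard limit). The bare steel tray, 240 x 200 mm, rim top 98 mm above the counter, cannot lift; 3 to 6 N moves it with the catch down. A 5 mm flange with three 14 mm notches, 30 mm apart, runs along its thumb-plate side (top z 67, edge y 96). If let up between notches, the tooth snaps into the next one and locks there.
- tab_face (a point): On the tray's upright push tab: middle of the face to push, towards rack +x. The tab is 6 mm thick along the travel, spans y 80 to 136 and z 89 to 130 mm, and stands over the thumb plate with 5 mm gap when the plate is up. This point: z 108, on the plate's middle line (y 119), rack x -20 at the start, +40 when home. Axes as the rack's.
- catch (a joint): How far the spring catch is pressed down, in m: 0 = up, 0.012 = hard stop at the bottom. Its tooth stands 2 mm above the flange when up; pressed 0.008 or more it is below the flange and the tray is free. The spring pushes up with about 4 N at rest and 9 N at the bottom.
- plate_top (a point): Centre of the top of the catch's thumb plate: dark steel, 135 mm along the travel (rack x -80 to 55) by 34 mm (y 102 to 136), 6 mm thick, on two spring plungers. Level top at z 84 mm when up, 72 fully down. It sinks straight wherever pressed and does not travel with the tray. At the start 60 mm of it is free behind the tab; a finger can stay on it all the stroke. Axes as the rack's.
- tooth_top (a point): Centre of the top of the catch's tooth (10 mm along the travel, 11 mm across), at rack x 0, y 90, z 69 mm when up: beside the thumb plate, in the notch of the tray's flange.
- tray_floor (a point): Centre of the tray's floor, on its upper face, 67 mm above the counter. Axes as the rack's; it moves with the tray.
- jar: Amber glass jar with dark lid, 64 mm wide, 92 mm tall, 0.3 kg, loose on the tray. Origin: centre of its underside, z up along it.
- tin: Steel tin with a hinged lid (shut), 55 x 81 mm and 55 mm tall, 0.2 kg, loose on the tray. Origin: centre of its underside, z up.
- shaker: Round aluminium spice shaker, 47 mm wide, 80 mm tall, 0.14 kg, loose on the tray. Origin: centre of its underside, z up. Jar, tin and shaker stand in a row in any order, all at rack y below 10 mm, away from the thumb plate.
- clamp_hook: Clamp-on hook, a C-clamp 86 mm long, 67 mm tall, loose on the counter in front of the thumb-plate side. Origin: underside of the clamp.
- mug: White enamel mug, 82 mm wide, 80 mm tall, on the counter to the robot's right. Origin: centre of its underside.
- tongs: Steel braai tongs, about 360 mm long, 14 mm thick, lying on the counter to the robot's right. Origin: underside of their middle.
- matchbox: Cardboard matchbox, 110 x 65 x 28 mm, on the counter to the robot's left. Origin: centre of its underside.
- scraper (a joint): Swing in rad of the grill scraper with beechwood handle, 260 mm long, hanging on the rack's end frame; 0 = hanging straight.
- brush (a joint): Swing in rad of the basting brush, 230 mm long, hanging beside the scraper; 0 = hanging straight.
There are look-alikes about, which are no part of the job. Leave any purple or red look-alike of the shaker alone. Leave any turquoise look-alike of the tin alone.

How it is judged:
On the way, in this order (a step that is already met when the one before it is completed fails the run):
1. a finger holds the catch down while the tray leaves its pulled-out notch (value of joint each of tray, catch above 0.006 m and contact force between the fingers and catch above 0.5 N), for 0.04 s.
2. a finger holds the catch down while the tray goes on past the middle notch (value of joint tray above 0.034 m and value of joint catch above 0.006 m and contact force between the fingers and catch above 0.5 N), for 0.04 s.
At the end, for the whole second after the job is handed in: The tray is home to within 3 mm of its end stop, the catch has sprung up to within 3 mm (tooth locked in the last notch), and the jar, tin and shaker stand upright (within 0.15 rad) and still on the tray (value of joint tray above 0.057 m and value of joint catch below 0.003 m and angle between each of jar, tin, shaker's own z axis and vertical below 0.15 rad and z of jar in the frame of tray_floor between -0.006 and 0.008 m and linear speed of each of jar, tin, shaker below 0.03 m/s and z of tin in the frame of tray_floor between -0.006 and 0.008 m and z of shaker in the frame of tray_floor between -0.006 and 0.008 m); the robot touches nothing.
It fails at once if the jar, tin or shaker is lifted, tipped or off the tray (z of any of jar, tin, shaker in the frame of tray_floor above 0.02 m or z of any of jar, tin, shaker in the frame of tray_floor below -0.02 m or angle between any of jar, tin, shaker's own z axis and vertical above 0.5 rad).
It fails at once if the robot pushes the jar, tin or shaker (over 2 N) (contact force between any of the fingers, the arm and jar above 2 N or contact force between any of the fingers, the arm and tin above 2 N or contact force between any of the fingers, the arm and shaker above 2 N).
It fails at once if the clamp-on hook, mug, tongs or matchbox is moved by over 3 cm (distance of any of clamp_hook, mug, tongs, matchbox from where it was at the start of the episode above 0.03 m).
It fails at once if the hanging scraper or brush is knocked to swing over 0.4 rad (value of joint any of scraper, brush above 0.4 rad or value of joint any of scraper, brush below -0.4 rad).
It fails at once if the tray is slammed (faster than 0.4 m/s) (velocity of joint tray above 0.4 m/s).
It also fails if it takes over 42 s, if anything falls off the work surface, if the arm or the gripper's body presses on something with over 40 N, if the wrist force passes 120 N, or if a joint passes its speed limit or range.

ROBOT

A 6-joint arm with a two-finger parallel gripper is mounted at the origin on the work surface. World frame = base frame: x ahead of the robot, y to its left, z up, the work surface at z = 0. Lengths are in m, angles in rad, forces in N, time in s.
With the tool pointing down it reaches from about 0.3 to 0.775 m from the base axis. Payload 14.6 kg.
Tool frame: the origin (TCP) lies midway between the tips of the shut fingers; the grasp point (between the pads) lies 19 mm behind it; z points along the fingers, y is the line along which they close (so a half turn about z gives the same grasp; the last joint's range is limited). The gripper opens to 94 mm and grips with 3 to 60 N. Pads are 16 mm wide; open, the fingers measure 119 mm over their backs; the gripper's body (75 mm by 177 mm) begins 78 mm behind the grasp point.
Start: joints at [-1.215, 0.3, 1.521, -0, 1.321, -0.067], TCP at [0.226, -0.502, 0.171] pointing down, gripper open.
Joint ranges: [-3.03, 3.03], [-0.79, 2.21], [0.23, 2.52], [-1.04, 4.18], [0, 3.07], [-2.55, 2.55]. Speed limits (rad/s): [2.22, 2.22, 2.57, 3.14, 3.14, 3.14].

INTERFACE

Orientations are given as [roll, pitch, yaw] about the fixed x, y, z axes, in that order (R = Rz(yaw) Ry(pitch) Rx(roll)).
In Python, from station import telemetry, optics, ctrl gives the robot as it stands.
- The arm moves only by the tool carry_out, never from a script. Its argument "plan" is a list that holds one entry, the list of rows, each a list of 7 numbers: the shift along the tool's x, y, z in mm, then the turn, a rotation vector about the tool's x, y, z in rad, then the finger opening in mm, from 0 to 94. A call has 1 to 20 rows; each row shifts and turns the commanded pose from where the row before left it, along the tool's axes as they then stand; what a row does not reach is not made up. A row lasts 1/12 s, in which the tool goes at most 41.7 mm and 7.16 degrees, less where a joint would pass 70% of its speed; a pose out of reach is approached as far as the arm can. A call with a gripper value outside its range is refused whole. The fingers move at their own pace and stop on an object; "squeeze" is the grip in N (left out, the last holds). Time passes only in rows, so rows that do not move let the fingers close. It gives the time, the measured TCP pose, the force, the opening and the grip force at its end, in the units of the state.
- telemetry.get_obs(): the state, without advancing time (a new reading comes with each control period).
- optics.camera(name): name is "scene" or "side" or "wrist"; returns a dict with "pixels" (384x512x3 uint8, red, green, blue), "intrinsics" (3x3 intrinsics, pixels), "origin" and "rotation" of the camera in the world. Camera axes: x right, y down, z forward; pixel columns grow to the right and rows downward; lengths in m; the calibration is good to about 2 mm. A picture is of the moment at which its call begins. There is no depth.
- ctrl.hand_in(): hands the job in; it is judged then, once.
The state is a dict: "time_s": time; "qpos": joint angles; "joint_vel": joint speeds; "tau": joint torques, N m; "ee_pos": TCP position; "eef_rot": TCP orientation; "force": force on the tool from outside, world axes, zero at the start; "moment": the same for the moment, N m; "grip_width": finger opening in m; "grip_force": force on a finger pad.
Only numpy, scipy, OpenCV 4.12 (cv2) and the standard library are available. Lean on these libraries where they do the work, as an engineer would, in place of code of your own. Each camera call takes 0.05 s, during which the arm holds its last target. There are 200 camera calls.

## Working session

There is one attempt and no reset: what is moved stays moved. The work goes in short steps, Python scripts to look and compute and a tool call to move; the robot and the scene stay as the last step left them, time stands still between calls to the robot, and variables do not carry over. Pictures are saved under pics/ and viewed, at most 10 in all, crops included, and the job is handed in when it is done.

Besides the shell and the picture viewer there is one more tool, called after ">>>" as name(argument=value, ...) on one line, values as JSON. carry_out: Moves the arm, as the interface text tells. Its arguments: {"type":"object","properties":{"plan":{"type":"array","items":{"type":"array","items":{"type":"array","items":{"type":"number"}}}},"squeeze":{"type":"number"}},"required":["plan"]}

```bash
mkdir -p pics
python3 - <<'E'
from station import telemetry, optics
import cv2,pickle
d={}
for n in("scene","side","wrist"):
    c=optics.camera(n);d[n]=c
    cv2.imwrite(f"pics/{n}.png",c["pixels"][:,:,::-1])
    print(n,c["origin"],c["rotation"],c["intrinsics"])
pickle.dump(d,open("cams.pkl","wb"))
print(telemetry.get_obs())
a=cv2.hconcat([d["scene"]["pixels"],d["side"]["pixels"]])
E
```

```text
scene [ 1.63816965 -0.08429894  1.19703493] [-2.32434644 -0.01171507  1.47364904] [[352.18083754   0.         255.48304057]
 [  0.         352.18083754 192.76385348]
 [  0.           0.           1.        ]]
side [-0.01013146  0.97391026  1.2385644 ] [-2.32521549 -0.00351071 -2.58984133] [[390.60970517   0.         263.21442558]
 [  0.         390.60970517 190.59501405]
 [  0.           0.           1.        ]]
wrist [ 0.29743998 -0.46961688  0.38377353] [ 2.86965620e+00  8.44436286e-04 -1.14782735e+00] [[322.51725562   0.         259.15552207]
 [  0.         322.51725562 196.37732417]
 [  0.           0.           1.        ]]
{'time_s': 0.15, 'qpos': array([-1.21459129e+00,  3.00359396e-01,  1.52139657e+00, -4.04944676e-06,
        1.32071386e+00, -6.66196495e-02]), 'joint_vel': array([ 1.76715733e-03, -1.43004136e-03,  2.23161378e-05,  4.33946704e-04,
        1.50244580e-03, -1.37236726e-03]), 'tau': array([ 1.26844593e-04, -5.31957328e+01, -3.52820706e+01,  7.08168768e-02,
        2.35799787e-02, -6.75272872e-05]), 'ee_pos': array([ 0.22559617, -0.50136498,  0.17052568]), 'eef_rot': array([-3.14071716e+00, -5.44800882e-05,  4.22825669e-01]), 'force': array([ 0.11614389,  0.17068159, -0.89495797]), 'moment': array([ 0.01150064, -0.00375487,  0.03391974]), 'grip_force': 0.0, 'grip_width': 0.09423916559806507}
```

View pics/scene.png

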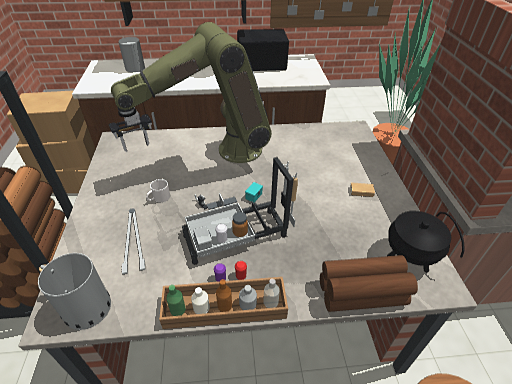

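View pics/side.png

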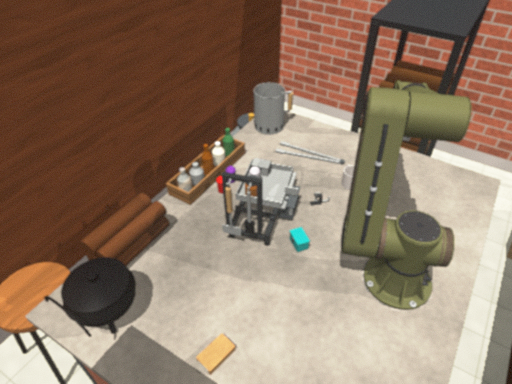

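The scene view shows the rack at about (240,220), with its hanging frame at (283,195) on the robot's left. The plate side faces the robot, and the clamp hook is at (205,202). The look-alikes are the turquoise block (254,190) and the purple and red shakers (220,271) and (240,270). I'll enlarge the rack in both views.

Run:
```python
import cv2
a=cv2.imread("pics/scene.png")[150:270,165:315]
cv2.imwrite("pics/s1.png",cv2.resize(a,None,fx=5,fy=5,interpolation=cv2.INTER_CUBIC))
a=cv2.imread("pics/side.png")[150:250,210:335]
cv2.imwrite("pics/s2.png",cv2.resize(a,None,fx=6,fy=6,interpolation=cv2.INTER_CUBIC))
```

```text
(no output)
```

View pics/s1.png

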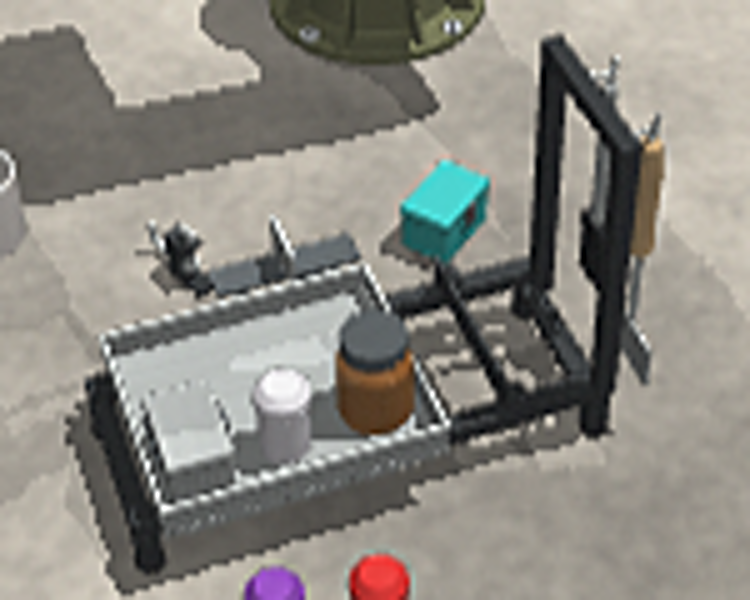

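View pics/s2.png

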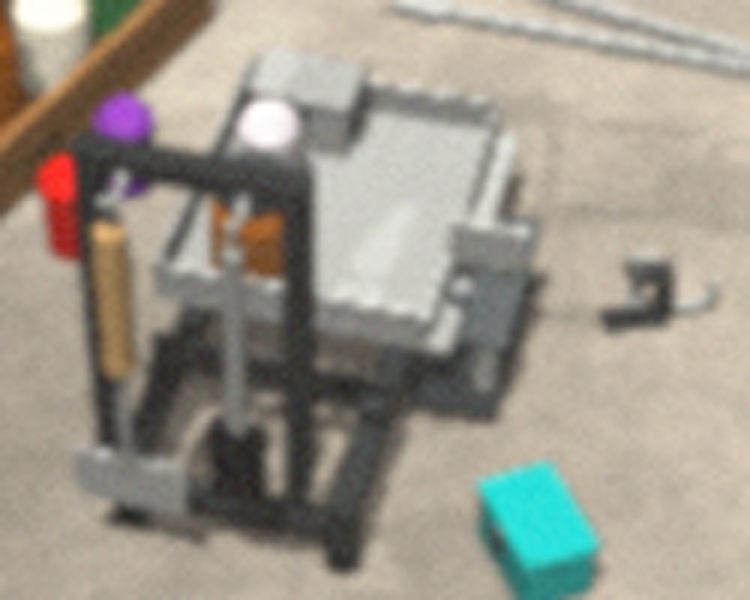

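The plate and tab are clear in both views: the tab is at crop (280,240) in scene and (495,245) in side, with the plate beneath it. Next I'll fit the rack pose from these landmarks.

```bash
cat > h.py <<'E'
import numpy as np,pickle
from scipy.spatial.transform import Rotation as R
def proj(c,P):
    q=R.from_euler("xyz",c["rotation"]).inv().apply(np.asarray(P)-c["origin"])
    return q[:,:2]/q[:,2:]*c["intrinsics"][0][0]+np.array(c["intrinsics"])[:2,2]
def r2w(p,P): return R.from_euler("z",p[2]).apply(np.asarray(P)/1000.)+[p[0],p[1],0]
E
python3 - <<'E'
from h import *
from scipy.optimize import least_squares
d=pickle.load(open("cams.pkl","rb"))
sc=[([200,39,338],(555,40)),([200,-109,338],(632,145)),([-17,136,130],(275,218)),([-17,80,130],(288,245)),([55,136,84],(350,235)),([55,102,84],(358,256)),([-80,136,84],(200,275))]
sd=[([200,39,338],(308,165)),([200,-109,338],(82,142)),([-14,80,130],(457,222)),([-14,136,130],(538,226))]
def f(p):
    a=proj(d["scene"],r2w(p,[x for x,_ in sc]))-((np.array([u for _,u in sc])+.5)/5-.5+[165,150])
    b=proj(d["side"],r2w(p,[x for x,_ in sd]))-((np.array([u for _,u in sd])+.5)/6-.5+[210,150])
    return np.r_[a,b].ravel()
s=least_squares(f,[.65,-.1,1.6],loss="soft_l1");p=s.x
print(p,f(p).reshape(-1,2).round(1))
np.save("pose.npy",p)
for n,P in dict(tab=[-20,119,108],plate=[-50,119,84],near=[-50,136,84]).items(): print(n,r2w(p,[P]))
E
```

```text
[ 0.61628701 -0.06995078  1.85776599] [[-1.2 -1.2]
 [-0.3  0.4]
 [-1.2 -0.9]
 [ 0.2  2. ]
 [-0.5 -0.8]
 [ 0.4 -0.2]
 [ 0.9 -1.3]
 [ 1.1  2.5]
 [-1.5 -1.1]
 [-0.9 -0.9]
 [-1.4  0.8]]
tab [[ 0.50781433 -0.12281551  0.108     ]]
plate [[ 0.51630575 -0.15158869  0.084     ]]
near [[ 0.50000095 -0.15640049  0.084     ]]
```

>>> carry_out(plan=[[[20,-10,-4,0,0,0,0],[27,-13,-4,0,0,0,0],[27,-13,-4,0,0,0,0],[27,-13,-4,0,0,0,0],[27,-13,-4,0,0,0,0],[27,-13,-4,0,0,0,0],[27,-13,-4,0,0,0,0],[27,-13,-4,0,0,0,0],[27,-13,-4,0,0,0,0],[27,-13,-4,0,0,0,0],[27,-13,-4,0,0,0,0],[27,-13,0,0,0,0,0],[27,-13,0,0,0,0,0],[27,-13,0,0,0,0,0],[27,-13,0,0,0,0,0],[10,-9,0,0,0,0,0],[0,0,0,0,0,0.07,0],[0,0,0,0,0,0.066,0],[0,0,0,0,0,0,0],[0,0,0,0,0,0,0]]])

```text
time_s: 1.82
ee_pos: [0.5152, -0.1508, 0.2148]
eef_rot: [-3.141, 0.0, 0.289]
force: [0.3, -0.8, -0.6]
grip_width: 0.0003
grip_force: 0.0
```

Run:
```python
from h import *
from station import telemetry, optics
import cv2
c=optics.camera("wrist");d=pickle.load(open("cams.pkl","rb"));d["w2"]=c;d["side2"]=optics.camera("side");pickle.dump(d,open("cams.pkl","wb"))
p=np.load("pose.npy")
im=cv2.resize(c["pixels"][:,:,::-1].copy(),None,fx=1.5,fy=1.5,interpolation=cv2.INTER_CUBIC)
P=[[-20,80,130],[-20,136,130],[-80,136,84],[-80,102,84],[55,136,84],[55,102,84],[-50,119,84]]
u=proj(c,r2w(p,P));print(u.round(1))
for a in u: cv2.circle(im,tuple(int(v*1.5) for v in a),3,(0,0,255),1)
cv2.imwrite("pics/w2.png",im)
o=telemetry.get_obs();print(o["time_s"],o["ee_pos"],o["eef_rot"],o["grip_width"],o["force"],c["origin"],c["rotation"])
```

```text
[[227.5 149.9]
 [228.9 207.8]
 [286.9 195.3]
 [287.6 164.9]
 [164.8 195.1]
 [162.4 164.7]
 [259.8 180.3]]
1.9167 [ 0.51516028 -0.1510004   0.21488779] [-3.14151058e+00  1.14523166e-04  2.88572535e-01] 0.0005237025791384654 [ 1.02008262 -0.0074096   0.58795464] [ 0.59069415 -0.1287861   0.42806783] [ 2.86931529e+00  9.25622781e-05 -1.28181495e+00]
```

View pics/w2.png

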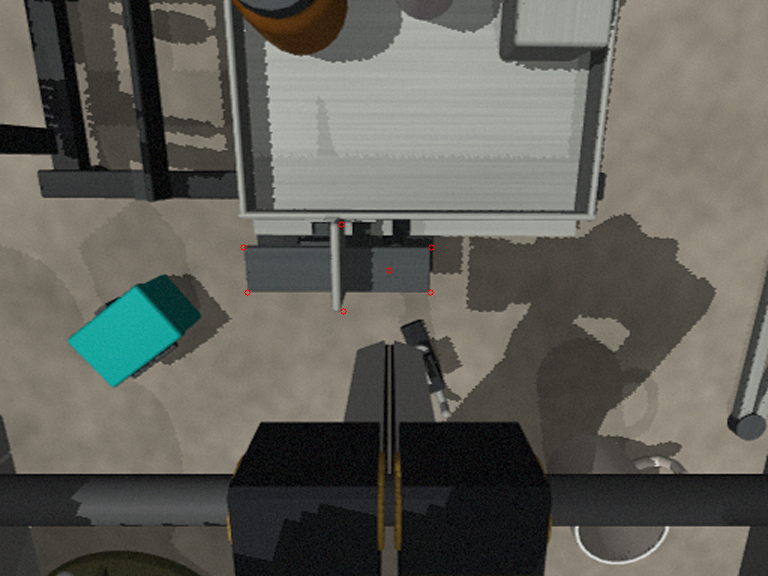

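The wrist view confirms the fit: the projected plate corners and tab edge (341,225)–(343,311) lie on the real ones to within about 1–2 mm. The closed fingertips are right above the free part of the plate, so I'll descend and press.

>>> carry_out(plan=[[[0,0,15,0,0,0,0],[0,0,25,0,0,0,0],[0,0,25,0,0,0,0],[0,0,25,0,0,0,0],[0,0,15,0,0,0,0],[0,0,10,0,0,0,0],[0,0,6,0,0,0,0],[0,0,5,0,0,0,0],[0,0,5,0,0,0,0],[0,0,5,0,0,0,0],[0,0,5,0,0,0,0],[0,0,0,0,0,0,0],[0,0,0,0,0,0,0]]])

```text
time_s: 3.0
ee_pos: [0.5153, -0.1508, 0.074]
eef_rot: [-3.142, 0.0, 0.287]
force: [-0.3, 0.7, 0.3]
grip_width: 0.0007
grip_force: 0.0
```

The force doesn't show the plate pressing back, so I'll look before pushing.

Run:
```python
from h import *
from station import telemetry, optics
import cv2
c=optics.camera("wrist");s=optics.camera("side");o=telemetry.get_obs();print(o["ee_pos"],o["force"],o["moment"])
b=optics.camera("scene")
p=np.load("pose.npy")
P=[[-20,80,130],[-20,136,130],[-80,136,84],[-80,102,84],[-80,136,72],[-80,102,72]]
print(proj(c,r2w(p,P)).round(0))
a=cv2.resize(c["pixels"][90:270,150:360,::-1],(560,480),interpolation=cv2.INTER_CUBIC)
x=cv2.resize(s["pixels"][165:245,260:300,::-1],(240,480),interpolation=cv2.INTER_CUBIC)
cv2.imwrite("pics/w3.png",cv2.hconcat([a,x]))
```

```text
[ 0.51544188 -0.1509106   0.07428322] [-0.10260488  0.45392625  0.29119791] [ 0.03098825 -0.00939128  0.01187269]
[[201. 187.]
 [206. 286.]
 [304. 250.]
 [306. 202.]
 [302. 243.]
 [303. 197.]]
```

View pics/w3.png

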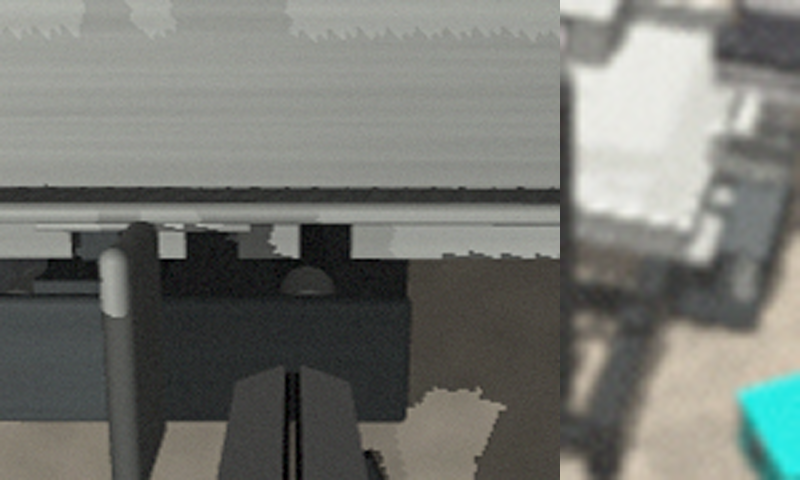

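Run:
```python
from h import *
from station import telemetry, optics
c=optics.camera("wrist");o=telemetry.get_obs();p=np.load("pose.npy")
T=o["ee_pos"];Rm=R.from_euler("xyz",o["eef_rot"])
print(o["force"],o["tau"])
print("tcp px",proj(c,[T,T+Rm.apply([.008,0,0]),T+Rm.apply([-.008,0,0])]).round(1))
print("tcp rack mm",R.from_euler("z",-p[2]).apply(T-[p[0],p[1],0])*1000)
for z in (84,80,76,74,72): print(z,proj(c,r2w(p,[[-80,102,z],[-80,136,z],[-80,119,z]])).round(1).tolist())
```

```text
[ 0.28483501 -0.18855239  0.83195412] [-1.89980310e-03 -5.37479997e+01 -3.18576622e+01  5.11395419e-02
 -4.84570570e-02 -6.58873632e-04]
tcp px [[258.6 222.6]
 [258.6 211.8]
 [258.6 233.2]]
tcp rack mm [-49.10703518 119.64646978  74.28275343]
84 [[305.5, 202.5], [303.6, 249.9], [304.5, 226.7]]
80 [[304.7, 200.8], [302.8, 247.5], [303.7, 224.6]]
76 [[303.9, 199.1], [302.1, 245.1], [302.9, 222.6]]
74 [[303.5, 198.3], [301.7, 243.9], [302.6, 221.6]]
72 [[303.1, 197.6], [301.4, 242.8], [302.2, 220.6]]
```

>>> carry_out(plan=[[[0,0,1,0,0,0,0],[0,0,0,0,0,0,0],[0,0,0,0,0,0,0]]])

```text
time_s: 3.45
ee_pos: [0.5153, -0.1509, 0.073]
eef_rot: [3.142, -0.0, 0.287]
force: [-0.1, 0.4, -0.7]
grip_width: 0.0003
grip_force: 0.0
```

>>> carry_out(plan=[[[0,0,1,0,0,0,0],[0,0,0,0,0,0,0],[0,0,0,0,0,0,0]]])

```text
time_s: 3.7
ee_pos: [0.5152, -0.1508, 0.0719]
eef_rot: [-3.141, 0.0, 0.287]
force: [0.2, -0.4, -1.1]
grip_width: 0.0005
grip_force: 0.0
```

>>> carry_out(plan=[[[0,0,1,0,0,0,0],[0,0,0,0,0,0,0],[0,0,0,0,0,0,0]]])

```text
time_s: 3.95
ee_pos: [0.5152, -0.1508, 0.0709]
eef_rot: [-3.142, 0.0, 0.287]
force: [-0.3, 0.2, 0.0]
grip_width: 0.0005
grip_force: 0.0
```

Run:
```python
from h import *
from station import telemetry, optics
import cv2
p=np.load("pose.npy");o=telemetry.get_obs();T=o["ee_pos"]
ims=[]
for n,(r,q) in dict(side=(130,230),scene=(140,160)).items():
    c=optics.camera(n);u=proj(c,[T,T+[0,0,.1]]);v=proj(c,r2w(p,[[-80,136,84],[55,136,84],[-20,136,130]]))
    print(n,u.round(0).tolist(),v.round(0).tolist())
    a=c["pixels"][r:r+100,q:q+100,::-1].copy() 
    a=cv2.resize(a,(400,400),interpolation=cv2.INTER_CUBIC)
    for w,k in((u,(0,0,255)),(v,(0,255,0))):
        for z in w: cv2.circle(a,tuple(int(t) for t in (z-[q,r])*4),3,k,1)
    ims.append(a)
cv2.imwrite("pics/v4.png",cv2.hconcat(ims))
```

```text
side [[295.0, 192.0], [296.0, 175.0]] [[300.0, 186.0], [294.0, 207.0], [298.0, 187.0]]
scene [[213.0, 206.0], [212.0, 190.0]] [[206.0, 203.0], [234.0, 196.0], [218.0, 192.0]]
```

View pics/v4.png

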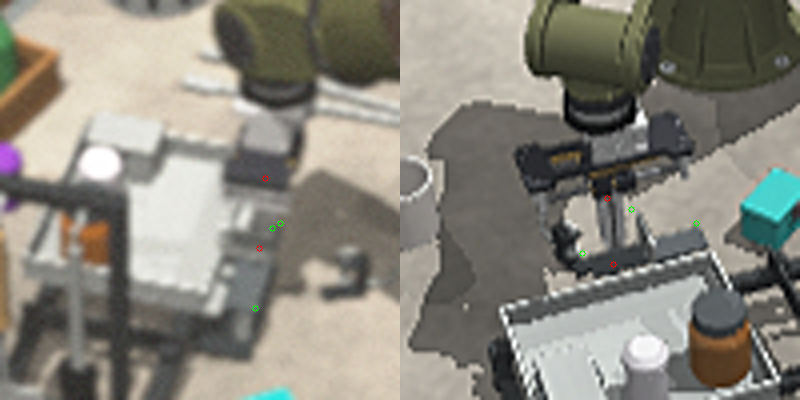

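Both views show the fingertips ending some 20 mm above the reported TCP, still above the plate, so nothing has been touched. I'll keep going down in small steps and watch the force.

>>> carry_out(plan=[[[0,0,2,0,0,0,0],[0,0,2,0,0,0,0],[0,0,0,0,0,0,0]]])

```text
time_s: 4.3
ee_pos: [0.515, -0.1508, 0.0665]
eef_rot: [-3.141, 0.001, 0.287]
force: [-0.0, 0.2, -0.1]
grip_width: 0.0003
grip_force: 0.0
```

>>> carry_out(plan=[[[0,0,2,0,0,0,0],[0,0,2,0,0,0,0],[0,0,0,0,0,0,0]]])

```text
time_s: 4.55
ee_pos: [0.515, -0.1508, 0.0625]
eef_rot: [-3.141, 0.001, 0.287]
force: [0.0, 0.0, 0.1]
grip_width: -0.0001
grip_force: 0.0
```

>>> carry_out(plan=[[[0,0,2,0,0,0,0],[0,0,2,0,0,0,0],[0,0,0,0,0,0,0]]])

```text
time_s: 4.8
ee_pos: [0.5151, -0.1508, 0.0585]
eef_rot: [-3.141, 0.0, 0.287]
force: [0.1, 0.4, -0.1]
grip_width: 0.0003
grip_force: 0.0
```

Run:
```python
from h import *
from station import optics
import cv2
c=optics.camera("wrist");s=optics.camera("scene")
a=cv2.resize(c["pixels"][130:280,170:340,::-1],(453,400),interpolation=cv2.INTER_CUBIC)
b=cv2.resize(s["pixels"][170:220,195:238,::-1],(344,400),interpolation=cv2.INTER_CUBIC)
cv2.imwrite("pics/v5.png",cv2.hconcat([a,b]))
```

```text
(no output)
```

View pics/v5.png

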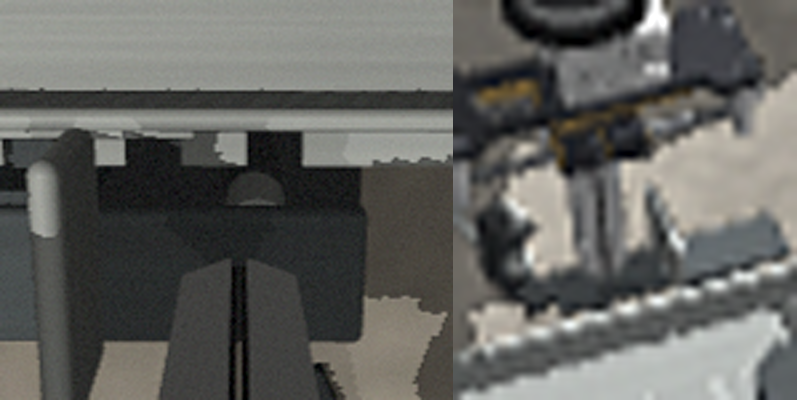

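Triangulating the tip edge puts it about 30 mm above the reported TCP, roughly 5 mm over the plate. I'll continue down the same way.

>>> carry_out(plan=[[[0,0,2,0,0,0,0],[0,0,2,0,0,0,0],[0,0,0,0,0,0,0],[0,0,0,0,0,0,0]]])

```text
time_s: 5.23
ee_pos: [0.5152, -0.1508, 0.0548]
eef_rot: [-3.141, 0.0, 0.287]
force: [0.3, -0.2, 0.5]
grip_width: 0.0006
grip_force: 0.0
```

>>> carry_out(plan=[[[0,0,2,0,0,0,0],[0,0,1,0,0,0,0],[0,0,0,0,0,0,0],[0,0,0,0,0,0,0]]])

```text
time_s: 5.57
ee_pos: [0.5152, -0.1509, 0.0519]
eef_rot: [-3.141, 0.0, 0.287]
force: [0.4, 0.2, -0.3]
grip_width: 0.0005
grip_force: 0.0
```

>>> carry_out(plan=[[[0,0,2,0,0,0,0],[0,0,1,0,0,0,0],[0,0,0,0,0,0,0],[0,0,0,0,0,0,0]]])

```text
time_s: 5.9
ee_pos: [0.5154, -0.1509, 0.0492]
eef_rot: [3.141, -0.0, 0.287]
force: [-0.9, -0.1, 4.2]
grip_width: 0.0005
grip_force: 2.1
```

Contact: 4.2 N upward at TCP z ≈ 49 mm, which matches the spring preload. Next I'll press about 9 mm further.

>>> carry_out(plan=[[[0,0,2,0,0,0,0],[0,0,2,0,0,0,0],[0,0,2,0,0,0,0],[0,0,2,0,0,0,0],[0,0,0,0,0,0,0],[0,0,0,0,0,0,0]]])

```text
time_s: 6.4
ee_pos: [0.5154, -0.151, 0.0412]
eef_rot: [3.141, -0.0, 0.287]
force: [-0.8, 0.2, 7.6]
grip_width: 0.0004
grip_force: 3.7
```

>>> carry_out(plan=[[[0,0,1,0,0,0,0],[0,0,0,0,0,0,0],[0,0,0,0,0,0,0]]])

```text
time_s: 6.65
ee_pos: [0.5155, -0.151, 0.0403]
eef_rot: [3.141, -0.0, 0.287]
force: [-1.2, -0.1, 7.6]
grip_width: 0.0008
grip_force: 3.9
```

>>> carry_out(plan=[[[0,0,1,0,0,0,0],[0,-1,0,0,0,0,0],[0,-2,0,0,0,0,0],[0,-3,0,0,0,0,0],[0,-3,0,0,0,0,0],[0,-3,0,0,0,0,0],[0,0,0,0,0,0,0]]])

```text
time_s: 7.23
ee_pos: [0.5128, -0.14, 0.0398]
eef_rot: [3.139, -0.002, 0.287]
force: [1.2, -4.1, 8.6]
grip_width: 0.0005
grip_force: 4.0
```

>>> carry_out(plan=[[[0,-1,0,0,0,0,0],[0,-1,0,0,0,0,0],[0,-1,0,0,0,0,0],[0,-1,0,0,0,0,0],[0,-1,0,0,0,0,0],[0,-1,0,0,0,0,0]]])

```text
time_s: 7.73
ee_pos: [0.5112, -0.1347, 0.0398]
eef_rot: [3.139, -0.002, 0.287]
force: [1.6, -6.6, 7.5]
grip_width: 0.0003
grip_force: 4.0
```

>>> carry_out(plan=[[[0,-2,0,0,0,0,0],[0,-2,0,0,0,0,0],[0,-2,0,0,0,0,0],[0,-2,0,0,0,0,0],[0,-2,0,0,0,0,0],[0,-2,0,0,0,0,0]]])

```text
time_s: 8.23
ee_pos: [0.5079, -0.1234, 0.0398]
eef_rot: [3.138, -0.002, 0.287]
force: [2.8, -8.7, 7.1]
grip_width: 0.0002
grip_force: 5.3
```

The tray is following at a steady force.

>>> carry_out(plan=[[[0,-3,0,0,0,0,0],[0,-3,0,0,0,0,0],[0,-3,0,0,0,0,0],[0,-3,0,0,0,0,0],[0,-3,0,0,0,0,0],[0,-3,0,0,0,0,0],[0,-3,0,0,0,0,0],[0,-3,0,0,0,0,0],[0,-3,0,0,0,0,0],[0,-3,0,0,0,0,0]]])

```text
time_s: 9.07
ee_pos: [0.4995, -0.0945, 0.0398]
eef_rot: [3.138, -0.003, 0.287]
force: [2.9, -8.3, 7.3]
grip_width: 0.0002
grip_force: 5.3
```

Run:
```python
from h import *
from station import telemetry, optics
import cv2
c=optics.camera("wrist");o=telemetry.get_obs();p=np.load("pose.npy");T=o["ee_pos"]
print("tcp rack mm",R.from_euler("z",-p[2]).apply(T-[p[0],p[1],0])*1000,o["force"])
P=[[-20,80,130],[40,80,130],[40,136,130],[-80,102,84],[-80,102,74]]
u=proj(c,r2w(p,P));print(u.round(0).tolist())
im=c["pixels"][:,:,::-1].copy()
for z in u: cv2.circle(im,tuple(int(t) for t in z),2,(0,0,255),1)
cv2.imwrite("pics/v6.png",cv2.resize(im[120:300,130:400],None,fx=2.9,fy=2.9,interpolation=cv2.INTER_CUBIC))
```

```text
tcp rack mm [ 10.07202579 118.98183896  39.78283275] [ 2.01320576 -6.17623011  8.00596288]
[[333.0, 208.0], [183.0, 209.0], [191.0, 328.0], [419.0, 221.0], [411.0, 215.0]]
```

View pics/v6.png

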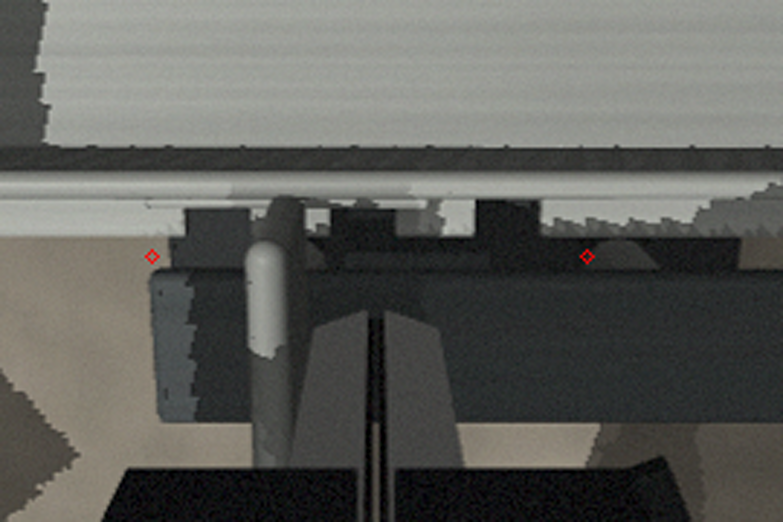

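The tab is resting against the finger, the plate is held down, and the tray is well past mid-stroke. I'll finish the stroke slowly and watch for the end stop.

>>> carry_out(plan=[[[0,-2,0,0,0,0,0],[0,-2,0,0,0,0,0],[0,-2,0,0,0,0,0],[0,-2,0,0,0,0,0],[0,-1,0,0,0,0,0],[0,-1,0,0,0,0,0],[0,0,0,0,0,0,0]]])

```text
time_s: 9.7
ee_pos: [0.4966, -0.0847, 0.0398]
eef_rot: [3.139, -0.002, 0.287]
force: [2.7, -7.0, 9.0]
grip_width: 0.0006
grip_force: 4.2
```

>>> carry_out(plan=[[[0,-1,0,0,0,0,0],[0,-1,0,0,0,0,0],[0,0,0,0,0,0,0]]])

```text
time_s: 9.95
ee_pos: [0.4961, -0.0829, 0.0398]
eef_rot: [3.139, -0.002, 0.287]
force: [1.4, -6.8, 7.9]
grip_width: 0.0003
grip_force: 4.5
```

>>> carry_out(plan=[[[0,-1,0,0,0,0,0],[0,-1,0,0,0,0,0],[0,0,0,0,0,0,0]]])

```text
time_s: 10.2
ee_pos: [0.4955, -0.081, 0.0398]
eef_rot: [3.139, -0.002, 0.287]
force: [2.8, -6.5, 8.9]
grip_width: 0.0004
grip_force: 4.5
```

>>> carry_out(plan=[[[0,-1,0,0,0,0,0],[0,-1,0,0,0,0,0],[0,0,0,0,0,0,0]]])

```text
time_s: 10.45
ee_pos: [0.495, -0.079, 0.0398]
eef_rot: [3.139, -0.002, 0.287]
force: [2.3, -6.8, 7.3]
grip_width: 0.0001
grip_force: 4.4
```

>>> carry_out(plan=[[[0,-1,0,0,0,0,0],[0,0,0,0,0,0,0]]])

```text
time_s: 10.62
ee_pos: [0.4947, -0.0781, 0.0398]
eef_rot: [3.139, -0.003, 0.287]
force: [2.0, -6.2, 7.3]
grip_width: 0.0005
grip_force: 4.5
```

>>> carry_out(plan=[[[0,-1,0,0,0,0,0],[0,0,0,0,0,0,0]]])

```text
time_s: 10.78
ee_pos: [0.4944, -0.0772, 0.0398]
eef_rot: [3.139, -0.003, 0.287]
force: [1.9, -7.3, 7.3]
grip_width: 0.0004
grip_force: 4.5
```

>>> carry_out(plan=[[[0,-1,0,0,0,0,0],[0,0,0,0,0,0,0]]])

```text
time_s: 10.95
ee_pos: [0.4942, -0.0764, 0.0398]
eef_rot: [3.138, -0.003, 0.287]
force: [2.9, -9.5, 6.1]
grip_width: 0.0005
grip_force: 6.5
```

>>> carry_out(plan=[[[0,-1,0,0,0,0,0],[0,0,0,0,0,0,0]]])

```text
time_s: 11.12
ee_pos: [0.4943, -0.0764, 0.0398]
eef_rot: [3.137, -0.003, 0.287]
force: [5.1, -17.8, 4.8]
grip_width: 0.0005
grip_force: 11.4
```

>>> carry_out(plan=[[[0,-1,0,0,0,0,0],[0,0,0,0,0,0,0]]])

```text
time_s: 11.28
ee_pos: [0.4943, -0.0765, 0.0399]
eef_rot: [3.135, -0.003, 0.286]
force: [8.5, -26.8, 1.5]
grip_width: 0.0001
grip_force: 16.0
```

The force rises with no further motion, so the tray is at its end stop. Now I'll back off slightly, let the plate up and lift clear.

>>> carry_out(plan=[[[0,1,0,0,0,0,0],[0,1,0,0,0,0,0],[0,1,0,0,0,0,0],[0,1,0,0,0,0,0],[0,0,-2,0,0,0,0],[0,0,-2,0,0,0,0],[0,0,-2,0,0,0,0],[0,0,-3,0,0,0,0],[0,0,-3,0,0,0,0],[0,1,-4,0,0,0,0],[0,2,-8,0,0,0,0],[0,0,-15,0,0,0,0],[0,0,-20,0,0,0,0],[0,0,-25,0,0,0,0],[0,0,-25,0,0,0,0],[0,0,-25,0,0,0,0],[0,0,-15,0,0,0,0],[0,0,0,0,0,0,0],[0,0,0,0,0,0,0]]])

```text
time_s: 12.87
ee_pos: [0.4943, -0.0801, 0.1881]
eef_rot: [3.141, -0.001, 0.287]
force: [0.5, 0.5, -0.5]
grip_width: 0.0002
grip_force: 0.0
```

Run:
```python
from h import *
from station import telemetry, optics
import cv2
c=optics.camera("wrist");s=optics.camera("scene")
a=cv2.resize(c["pixels"][:,:,::-1],(500,375));b=cv2.resize(s["pixels"][170:260,170:242,::-1],(300,375),interpolation=cv2.INTER_CUBIC)
cv2.imwrite("pics/v7.png",cv2.hconcat([a,b]))
```

```text
(no output)
```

View pics/v7.png

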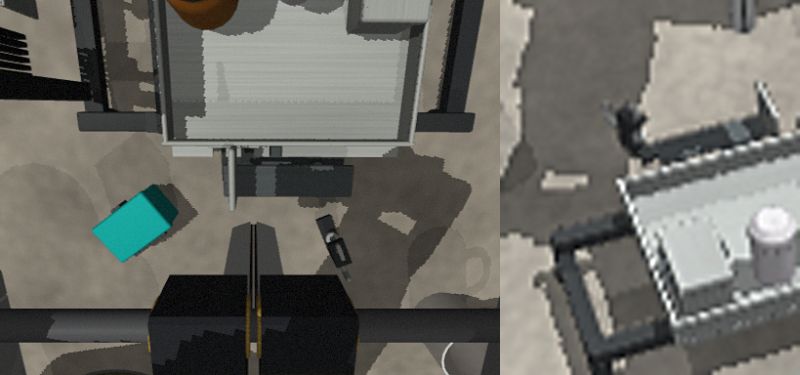

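The tray is home: the tab at (233,178) is about 13 mm from the plate's home end at column 222. The jar, tin and shaker are standing, and the gripper is clear with zero force.

```bash
python3 -c "
from station import ctrl
print(ctrl.hand_in())"
```

```text
the job is handed in; nothing more can be done
None
```

The tray was pushed home against its end stop with the catch held down the whole way, then the plate was released and the arm moved clear; the job is handed in, though I did not check separately that the tooth is fully up and no verdict came back.

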